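Load a brake pad into the sprung inspection nest

ROBOT

A 6-joint arm with a two-finger parallel gripper is mounted at the origin on the work surface. World frame = base frame: x ahead of the robot, y to its left, z up, the work surface at z = 0. Lengths are in m, angles in rad, forces in N, time in s.
With the tool pointing down it reaches from about 0.35 to 0.925 m from the base axis. Payload 6.4 kg.
Tool frame: the origin (TCP) lies at the very end of the fingers, on their centre line; the grasp point (between the pads) lies 19 mm behind it; z points along the fingers, y is the direction in which the jaws open and shut (so a half turn about z gives the same grasp; the last joint's range is limited). The gripper opens to 94 mm and grips with 3 to 60 N. Pads are 16 mm wide; open, the fingers measure 119 mm over their backs; the gripper's body (75 mm by 177 mm) begins 78 mm behind the grasp point.
Start: joints at [-1.378, 0.245, 1.558, -0, 1.339, -0.174], TCP at [0.233, -0.607, 0.175] pointing down, gripper open.
Joint ranges: [-3.13, 3.13], [-1.02, 2.26], [0.13, 2.54], [-0.95, 4.09], [0.21, 2.88], [-2.74, 2.74]. Speed limits (rad/s): [2.57, 2.57, 3.14, 3.14, 3.14, 3.14].

INTERFACE

Orientations are given as a rotation vector (axis times angle).
In Python, from rig import ctrl, viewer, ticket, boxes_of, silhouettes, landmark_of gives the robot as it stands. The module is installed in compiled form; this text tells all that it offers.
- The arm moves only by the tool send_rows, never from a script. Its argument "rows" is a list of rows, each a list of 4 numbers: the shift along the tool's x, y, z in cm, then the turn about the tool's z in rad. A call has 1 to 20 rows; each row shifts and turns the commanded pose from where the row before left it, along the tool's axes as they then stand; what a row does not reach is not made up. A row lasts 1/10 s, in which the tool goes at most 50 mm and 8.59 degrees, less where a joint would pass 70% of its speed; a pose out of reach is approached as far as the arm can. A call with a gripper value outside its range is refused whole. "hand" is the closure, from -1 (fully open) to 1 (shut), set as the call begins (left out, the last holds). The fingers move at their own pace and stop on an object; "squeeze" is the grip in N (left out, the last holds). Time passes only in rows, so rows that do not move let the fingers close. It gives the time, the measured TCP pose, the force and the opening at its end, in the units of the state.
- ctrl.get_state(): the state, without advancing time (a new reading comes with each control period).
- viewer.capture(name): name is "side" or "top"; returns a dict with "pixels" (480x640x3 uint8, red, green, blue), "camera_matrix" (3x3 intrinsics, pixels), "distortion" ([k1, k2, p1, p2, k3] as OpenCV has them; the pictures are not rectified), "R" (3x3) and "t" (3): a world point X has camera coordinates R X + t. Camera axes: x right, y down, z forward; pixel columns grow to the right and rows downward; lengths in m; the calibration is good to about 2 mm. A picture is of the moment at which its call begins. There is no depth.
- ticket.finish_job(): hands the job in, once; it reports no verdict.
Trained networks look in a picture, given as the dict that the camera call returned (one of the last four; its "shot" number tells which), for a name from the list of things; names that differ only in an ending like _2 or _b are one class to them, and where a whole thing is asked for, a point or a joint stands for the part that bears it (a point fixed in the world has none). Each returns a list of dicts, best first, with "confidence" (0 to 1); they miss things now and then, are a little off and sometimes report something else, mostly with a low value. They report only what shows in the picture. A call takes as long as a camera call. They do not tell look-alikes from the thing itself.
- boxes_of(picture, thing): "position" ([x, y, z] in m, in world coordinates, good to about 4 mm: the middle of the surface that is visible of it).
- silhouettes(picture, thing): "mask" (480x640 bool, what is visible of it).
- landmark_of(picture, thing): "position" ([x, y, z] in m, in world coordinates, good to about 4 mm: a listed point, or the origin of a listed thing).
The state is a dict: "time": time; "qpos": joint angles; "qvel": joint speeds; "joint_efforts": joint torques, N m; "ee_pos": TCP position; "tcp_rot": TCP orientation; "force": force on the tool from outside, world axes, zero at the start; "wrist_torque": the same for the moment, N m; "grip_width": finger opening in m.
Only numpy, scipy, OpenCV 4.12 (cv2) and the standard library are available. Lean on these libraries where they do the work, as an engineer would, in place of code of your own. Each camera call takes 0.05 s, during which the arm holds its last target.

TASK

The brake pad lies on the yellow sprung lifter of the blue inspection nest. With the fingertips press it down hard and, keeping it pressed, push it forward under the two leaf springs until it is fully home against the end stop and the lifter has sprung up again behind it. Do not lift the pad off, leave the other things around the nest where they stand, and finish with the hand clear.

Things in the scene. Friction and masses are not known exactly. Their poses are not given: they have to be found in the camera images.
- nest: Blue fixed nest, base 235 x 120 mm: a straight open-topped channel 73 mm wide between side walls 45 mm high. Origin on the bench under the channel's centre line; x = feed direction (the way the pad must go), z up. The yellow lifter plate fills the channel from x = -105 to -10 mm, a rear wall 26 mm high behind it; then comes the fixed dark steel bed, 20 mm above the bench, up to the end stop.
- mouth (a point): Midway between the two red keeper blocks (10 mm long along x), at the height of their undersides, 38 mm above the bench, 7 mm ahead of the nest's origin. They overhang the channel from both side walls, tops 58 mm high, 52 mm free between them: the pad jams against them unless pressed down, and fingers on the pad's middle pass between.
- leaf_tips (a point): Midway between the lowest points of the two brass leaf springs, 26 mm ahead of the nest's origin, 31 mm above the bench. The springs, 8 mm wide, lie along the side walls, 55 mm free between them, from the end stop back to upturned tips just past the keepers. They yield upwards under the pad's nose, pressing about 3 N each. Push needed (greased faces): 2 to 6 N before them, up to 20 N at their tips, 6 to 13 N past them.
- stop (a point): Middle of the foot of the end stop's face, on the bed (20 mm above the bench), 85 mm ahead of the nest's origin; the stop is 52 mm high. The pad is home when its nose meets this face: pad origin 40 mm ahead of the nest's origin, pad underside 20 mm above the bench.
- pad: Loose brake pad, 0.28 to 0.46 kg: steel plate 90 mm (x) by 70 mm (y), 5 mm thick, on a black lining 84 x 64 x 9 mm; plate top 14 mm above the underside. Origin: centre of the underside; x along the feed. It starts on the raised lifter, underside 33 mm above the bench, origin 56 to 66 mm behind the nest's.
- step (a point): Foot of the step on the pad's plate, at the pad's middle, 14 mm above its underside. From here a red shim, 36 mm wide, 34 mm long and 5 mm high, is fixed on the plate towards the feed direction; fingertips pressing on the bare steel just behind this point can push against the shim's rear edge.
- lifter (a joint): Downward travel of the yellow lifter plate, m: 0 = up (top 33 mm above the bench), 0.012 = fully down (top 21 mm, 1 mm above the bed). Its spring pushes up 7 N when up, 14 N fully down; the pad's weight helps by 3 to 4.5 N. The pad clears the keepers when this is 0.010 or more. It springs back up once the pad has left it altogether.
- bearing: Steel bearing ring lying flat, 52 mm across, 16 mm high, loose; leave it alone. Origin: centre of its underside.
- plug: Brass plug standing upright, 32 mm across, 55 mm high, loose; leave it alone. Origin: centre of its underside.
- carton: Small closed cardboard carton 75 x 50 x 50 mm, loose; leave it alone. Origin: centre of its underside.
- jar: Amber jar with a blue cap, 48 mm across, 65 mm high, loose; leave it alone. Origin: centre of its underside.
Not all that is in view belongs to the job. What is shaped like the pad but green is not meant.

How it is judged:
On the way, in this order (a step that is already met when the one before it is completed fails the run):
1. the pad on its lifter is pressed down, level with the bed (value of joint lifter above 0.009 m and height (world z) of pad below 0.025 m and contact force between the fingers and pad above 4 N), for 0.1 s.
2. still pressed by the fingers, the pad's nose passes under the leaf springs (x of pad in the frame of nest above -0.01 m and height (world z) of pad below 0.025 m and contact force between the fingers and pad above 2 N), for 0.1 s.
At the end, for the whole second after the job is handed in: The pad lies flat on the bed within 3.5 mm of the end stop, under the leaf springs and at rest, and the lifter is up again behind it (less than 2 mm down) (x of pad in the frame of nest between 0.0365 and 0.045 m and y of pad in the frame of nest between -0.004 and 0.004 m and height (world z) of pad below 0.0225 m and angle between pad's own z axis and vertical below 0.05 rad and value of joint lifter below 0.002 m and linear speed of pad below 0.01 m/s); the robot touches nothing.
It fails at once if the pad is lifted more than 8 mm off its place (height (world z) of pad above 0.041 m).
It fails at once if a thing beside the nest is moved by more than 15 mm (distance of any of bearing, plug, carton, jar from where it was at the start of the episode above 0.015 m).
It also fails if it takes over 38 s, if anything falls off the work surface, if the arm or the gripper's body presses on something with over 40 N, if the wrist force passes 120 N, or if a joint passes its speed limit or range.

## Working session

There is one attempt and no reset: what is moved stays moved. The work goes in short steps, Python scripts to look and compute and a tool call to move; the robot and the scene stay as the last step left them, time stands still between calls to the robot, and variables do not carry over. Pictures are saved under pics/ and viewed, and the job is handed in when it is done.

Besides the shell and the picture viewer there is one more tool, called as name(argument=value, ...) on one line, values as JSON. send_rows: Moves the arm, as the interface text tells. Its arguments: {"type":"object","properties":{"rows":{"type":"array","items":{"type":"array","items":{"type":"number"}}},"hand":{"type":"number"},"squeeze":{"type":"number"}},"required":["rows"]}

```bash
mkdir -p pics
cat > h.py <<'E'
import numpy as np, cv2
from rig import ctrl, viewer, ticket, boxes_of, silhouettes, landmark_of
def save(p,n): cv2.imwrite('pics/'+n, cv2.cvtColor(p['pixels'],cv2.COLOR_RGB2BGR))
def proj(p,X):
    rv,_=cv2.Rodrigues(np.array(p['R'])); 
    return cv2.projectPoints(np.array(X,float).reshape(-1,3),rv,np.array(p['t'],float),np.array(p['camera_matrix']),np.array(p['distortion']))[0].reshape(-1,2)
def ray(p,uv,z):
    n=cv2.undistortPoints(np.array(uv,float).reshape(-1,1,2),np.array(p['camera_matrix']),np.array(p['distortion'])).reshape(-1,2)
    R=np.array(p['R']);t=np.array(p['t']);c=-R.T@t
    d=np.c_[n,np.ones(len(n))]@R
    return c+d*((z-c[2])/d[:,2])[:,None]
E
python3 - <<'E'
from h import *
np.set_printoptions(precision=4,suppress=True)
s=ctrl.get_state();print(s)
for c in ['top','side']:
    p=viewer.capture(c);save(p,c+'0.png');print(c,-np.array(p['R']).T@p['t'])
    for n in ['nest','mouth','leaf_tips','stop','pad','step']:
        for r in landmark_of(p,n): print(n,np.array(r['position']),round(r['confidence'],2),proj(p,r['position'])[0])
    for n in ['bearing','plug','carton','jar']:
        for r in landmark_of(p,n)[:2]: print(n,np.array(r['position']),round(r['confidence'],2),proj(p,r['position'])[0])
E
```

```text
{'time': 0.0, 'qpos': array([-1.3781,  0.2458,  1.559 ,  0.    ,  1.3387, -0.1741]), 'qvel': array([-0.001 ,  0.0001,  0.    ,  0.0015, -0.0011, -0.    ]), 'joint_efforts': array([ -0.0027, -41.5836, -31.4607,   0.0684,   0.0333,  -0.0002]), 'ee_pos': array([ 0.233 , -0.6061,  0.1742]), 'tcp_rot': array([-3.087 , -0.5726,  0.    ]), 'force': array([ 1.0664, -0.2261,  0.6917]), 'wrist_torque': array([-0.0153, -0.0015, -0.0036]), 'grip_width': 0.09440144500333482}
top [0.4076 0.0166 1.0429]
nest [ 0.5519 -0.0192  0.0014] 0.58 [343.2062 249.8961]
nest [ 0.6745 -0.1281 -0.0007] 0.23 [387.839  197.6675]
mouth [ 0.5616 -0.0198  0.0352] 0.7 [343.8077 243.5757]
leaf_tips [ 0.5763 -0.0076  0.0334] 0.71 [338.2156 237.4217]
stop [0.6284 0.0155 0.0174] 0.71 [327.539 216.687]
pad [ 0.4955 -0.0544  0.032 ] 0.94 [360.0642 272.5705]
pad [ 0.4243 -0.2899  0.0008] 0.93 [464.8199 303.12  ]
pad [ 0.3293 -0.1554  0.0045] 0.59 [407.2287 347.054 ]
step [ 0.3243 -0.1557  0.0125] 0.95 [408.1041 349.644 ]
step [ 0.4919 -0.0439  0.0468] 0.74 [355.8035 273.7048]
step [ 0.4182 -0.2912  0.0156] 0.62 [467.5962 305
[... 456 characters left out ...]
03  ] 0.57 [296.3231 235.457 ]
stop [0.6312 0.0154 0.0209] 0.62 [265.5715 246.0531]
pad [ 0.3282 -0.16    0.0009] 0.71 [414.6232 202.205 ]
pad [ 0.495  -0.0511  0.035 ] 0.6 [338.8805 219.5713]
pad [ 0.5264  0.1343 -0.0004] 0.37 [319.887  304.6648]
step [ 0.4939 -0.0454  0.051 ] 0.78 [339.8053 214.978 ]
step [ 0.4228 -0.2924  0.0099] 0.73 [368.2069 164.8542]
bearing [ 0.4297  0.0632 -0.0024] 0.59 [374.4265 276.5008]
plug [ 0.6815 -0.125   0.0019] 0.72 [250.5905 207.4244]
carton [ 0.5299  0.1346 -0.0002] 0.71 [317.8113 304.6632]
carton [ 0.5761 -0.0071  0.0325] 0.21 [295.7821 234.2324]
jar [ 0.5762 -0.1835  0.0006] 0.56 [301.5455 193.0704]
jar [ 0.5484 -0.0239  0.0013] 0.37 [310.9156 241.0135]
```

View pics/top0.png

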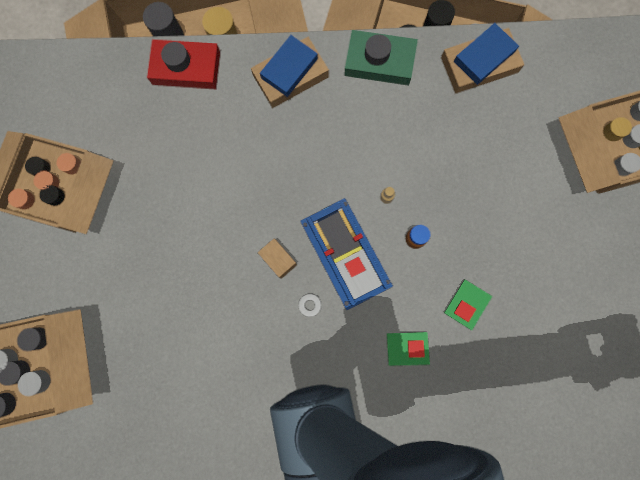

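View pics/side0.png

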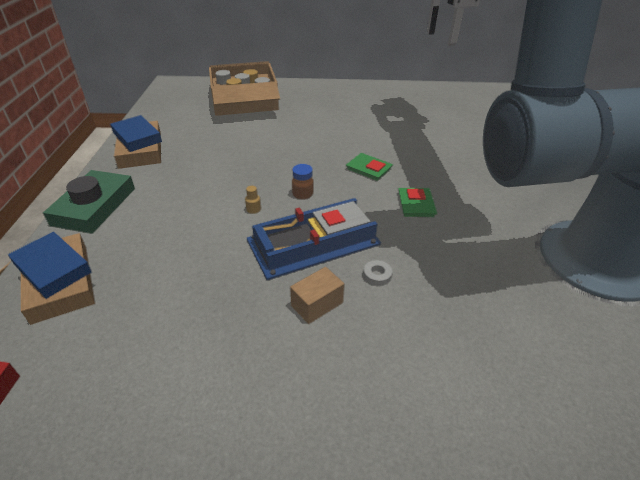

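The pad could be one of three things: the grey plate in the nest at top (360,272), the green one at (465,303), or the green one at (407,347). I choose the grey one in the blue nest, and will check it in a crop.

Run:
```python
from h import *
im=cv2.imread('pics/top0.png');c=im[190:315,280:405];cv2.imwrite('pics/top0c.png',cv2.resize(c,None,fx=4.8,fy=4.8,interpolation=cv2.INTER_CUBIC))
im=cv2.imread('pics/side0.png');c=im[190:280,240:390];cv2.imwrite('pics/side0c.png',cv2.resize(c,None,fx=5,fy=5,interpolation=cv2.INTER_CUBIC))
```

```text
(no output)
```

View pics/top0c.png

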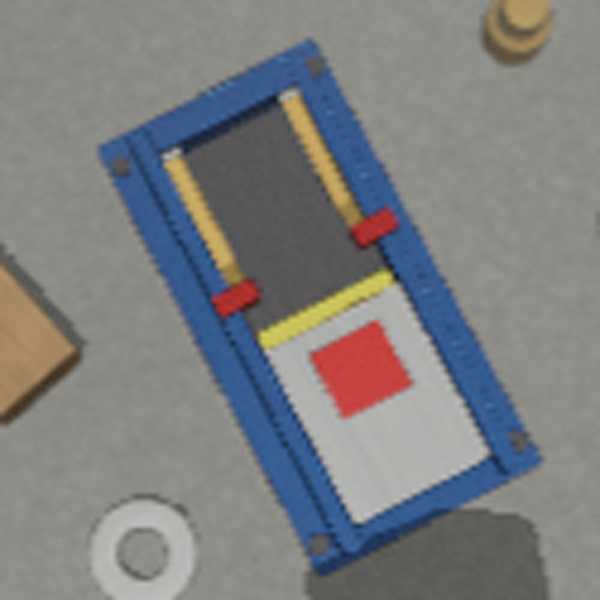

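View pics/side0c.png

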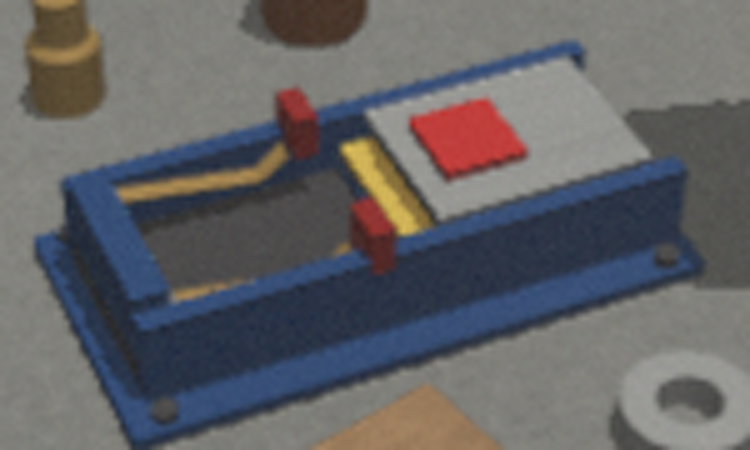

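The close crop confirms the grey steel plate with the red shim sits on the yellow lifter, in front of the rear wall. The keepers are at crop (236,298) and (375,227). Next I measure the geometry from these corners.

Run:
```python
from h import *
np.set_printoptions(precision=4,suppress=True)
p=viewer.capture('top')
def T(l,z): return ray(p,[((x+.5)/4.8-.5+280,(y+.5)/4.8-.5+190) for x,y in l],z)
pl=T([(262,347),(400,283),(493,457),(357,523)],.047)
print('plate',pl,pl.mean(0), np.linalg.norm(pl-np.roll(pl,-1,0),axis=1))
f=(pl[0]+pl[1]-pl[2]-pl[3])/2;print('yaw',np.arctan2(f[1],f[0]))
sh=T([(310,352),(378,320),(412,383),(341,418)],.052);print('shim',sh.mean(0),np.linalg.norm(sh-np.roll(sh,-1,0),axis=1))
f=(sh[0]+sh[1]-sh[2]-sh[3])/2;print('yaw',np.arctan2(f[1],f[0]),'rear mid',(sh[2]+sh[3])/2)
ba=T([(99,148),(314,39),(541,458),(319,573)],.004);print('base',ba.mean(0),np.linalg.norm(ba-np.roll(ba,-1,0),axis=1))
f=(ba[0]+ba[1]-ba[2]-ba[3])/2;print('yaw',np.arctan2(f[1],f[0]))
print('keep',T([(236,298),(375,227)],.058),T([(236,298),(375,227)],.058).mean(0))
print('stop ends foot(rough)',T([(185,158),(285,112)],.052))
```

```text
plate [[ 0.5191  0.0031  0.047 ]
 [ 0.5476 -0.0615  0.047 ]
 [ 0.4663 -0.101   0.047 ]
 [ 0.4375 -0.0381  0.047 ]] [ 0.4926 -0.0494  0.047 ] [0.0706 0.0904 0.0692 0.0915]
yaw 0.4601389788681226
shim [ 0.5078 -0.0416  0.052 ] [0.0347 0.0328 0.0363 0.0334]
yaw 0.433908093464948 rear mid [ 0.4928 -0.0485  0.052 ]
base [ 0.5458 -0.0244  0.004 ] [0.1189 0.2317 0.1192 0.2318]
yaw 0.45495797598045495
keep [[ 0.5408  0.0146  0.058 ]
 [ 0.5723 -0.0501  0.058 ]] [ 0.5566 -0.0177  0.058 ]
stop ends foot(rough) [[ 0.6081  0.0369  0.052 ]
 [ 0.6289 -0.0103  0.052 ]]
```

send_rows(rows=[[0, 0, 0, -0.091], [2.93, -2.41, 0, 0], [2.93, -2.41, 0, 0], [2.93, -2.41, 0, 0], [2.93, -2.41, 0, 0], [2.93, -2.41, 0, 0], [2.93, -2.41, 0, 0], [2.93, -2.41, 0, 0], [2.93, -2.41, 0, 0], [2.93, -2.41, 0, 0], [2.93, -2.41, 0, 0], [2.93, -2.41, 0, 0], [2.93, -2.41, 0, 0], [2.93, -2.41, 0, 0], [2.93, -2.41, 0, 0], [2.93, -2.41, 0, 0]], hand=1, squeeze=30)

```text
time: 2.75
ee_pos: [0.4681, -0.0868, 0.1757]
tcp_rot: [3.059, 0.713, 0.001]
force: [0.9, -0.5, -0.2]
grip_width: 0.0005
```

send_rows(rows=[[0, 0, 0, 0], [0, 0, 0, 0], [0, 0, 0, 0]])

```text
time: 3.05
ee_pos: [0.4674, -0.089, 0.1754]
tcp_rot: [3.06, 0.711, -0.0]
force: [0.2, 0.1, 0.8]
grip_width: 0.0006
```

send_rows(rows=[[1.5, -1.24, 0, 0], [1.5, -1.24, 0, 0], [0, 0, 3, 0], [0, 0, 3, 0], [0, 0, 3, 0], [0, 0, 1.9, 0], [0, 0, 0, 0], [0, 0, 0, 0]])

```text
time: 3.85
ee_pos: [0.4836, -0.0537, 0.0668]
tcp_rot: [3.06, 0.71, 0.0]
force: [0.2, -0.6, 0.6]
grip_width: 0.0006
```

Run:
```python
from h import *
np.set_printoptions(precision=4,suppress=True)
for c,(x0,y0,x1,y1),k in [('top',(280,190,405,315),4.8),('side',(240,150,390,280),4.5)]:
    p=viewer.capture(c);save(p,c+'1.png')
    im=cv2.imread('pics/'+c+'1.png')[y0:y1,x0:x1];cv2.imwrite('pics/%s1c.png'%c,cv2.resize(im,None,fx=k,fy=k,interpolation=cv2.INTER_CUBIC))
    for n in ['pad','step','mouth','stop']:
        for r in landmark_of(p,n)[:2]: print(c,n,np.array(r['position']),round(r['confidence'],2))
s=ctrl.get_state();print(s['ee_pos'],s['tcp_rot'],s['force'])
print(proj(p,s['ee_pos']))
```

```text
top pad [ 0.4242 -0.2903  0.0001] 0.76
top pad [ 0.3295 -0.1561  0.003 ] 0.65
top step [ 0.4218 -0.294   0.0167] 0.9
top step [ 0.3269 -0.1548  0.0138] 0.62
top mouth [ 0.5577 -0.0193  0.0361] 0.8
top stop [0.6276 0.0158 0.0184] 0.78
top stop [ 0.5624 -0.0152  0.0353] 0.53
side pad [ 0.3241 -0.1558  0.0047] 0.87
side pad [ 0.4924 -0.052   0.0353] 0.68
side step [ 0.4198 -0.2884  0.014 ] 0.74
side step [ 0.3273 -0.1555  0.0154] 0.69
side mouth [ 0.5604 -0.0191  0.0416] 0.6
side stop [0.6295 0.0167 0.0201] 0.62
[ 0.4837 -0.0527  0.0666] [3.0594 0.713  0.0007] [-0.6902 -0.3902  0.2987]
[[345.489  206.2783]]
```

View pics/side1c.png

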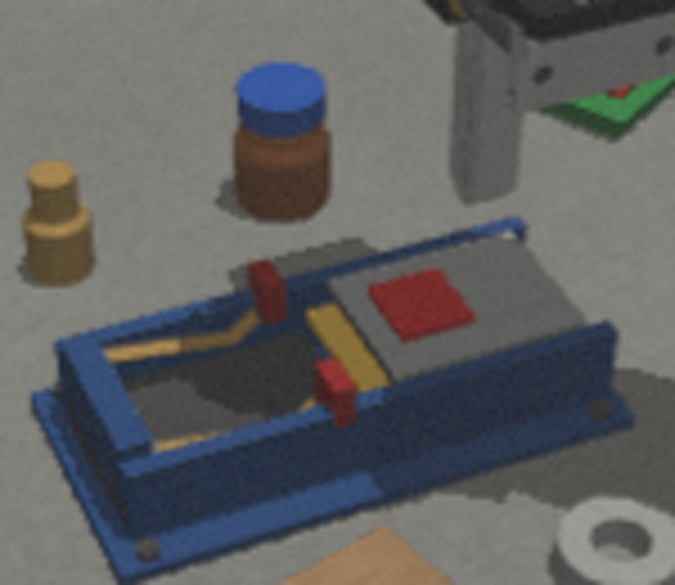

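View pics/top1c.png

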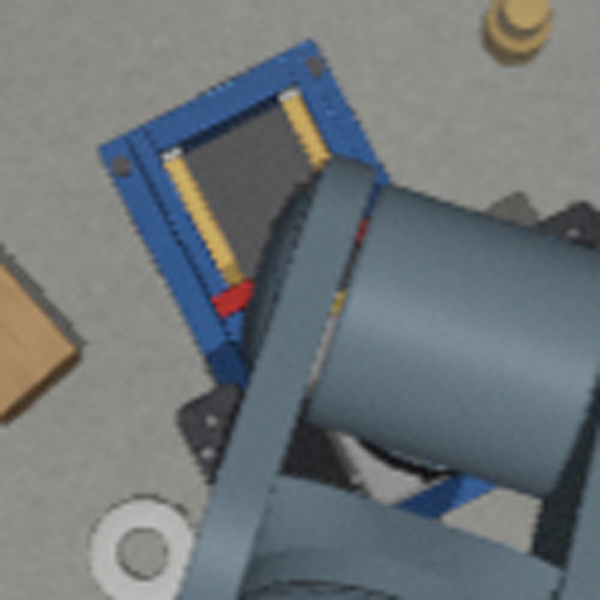

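Run:
```python
from h import *
p=viewer.capture('side');s=ctrl.get_state();save(p,'side2.png')
im=cv2.imread('pics/side2.png')
e=s['ee_pos'];R=cv2.Rodrigues(s['tcp_rot'])[0]
k=5;x0,y0,x1,y1=290,110,430,230
c=cv2.resize(im[y0:y1,x0:x1],None,fx=k,fy=k,interpolation=cv2.INTER_CUBIC)
def dot(P,col):
    u=(proj(p,P)[0]-[x0,y0]+.5)*k; cv2.circle(c,(int(u[0]),int(u[1])),4,col,-1)
for dx in(-.008,.008):
  for dy in (-.0125,.0125):
    for dz in (0,-.05): dot(e+R@[dx,dy,dz],(0,255,0) if dz==0 else (0,255,255))
dot(e,(255,0,255)); dot([.4928,-.0485,.047],(255,255,0))
cv2.imwrite('pics/side2c.png',c);print(e,s['grip_width'])
```

```text
[ 0.48363093 -0.05271669  0.06651802] 0.0002756384036801783
```

View pics/side2c.png

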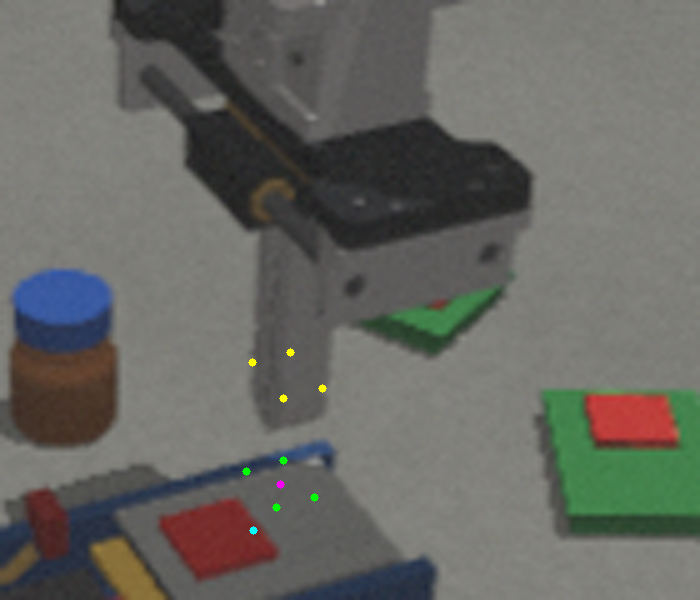

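Run:
```python
from h import *
p=viewer.capture('side')
e=np.array([.233,-.6061,.1742]);R=cv2.Rodrigues(np.array([-3.087,-.5726,0]))[0]
im=cv2.imread('pics/side0.png')
k=6;x0,y0,x1,y1=400,0,530,90
c=cv2.resize(im[y0:y1,x0:x1],None,fx=k,fy=k,interpolation=cv2.INTER_CUBIC)
for dx in(-.008,.008):
  for dy in (-.0595,-.047,.047,.0595):
    u=(proj(p,e+R@[dx,dy,0])[0]-[x0,y0]+.5)*k; cv2.circle(c,(int(u[0]),int(u[1])),4,(0,255,0),-1)
cv2.imwrite('pics/side0f.png',c)
# top view with present pose: body outline
p=viewer.capture('top');save(p,'top3.png');s=ctrl.get_state();e=s['ee_pos'];R=cv2.Rodrigues(s['tcp_rot'])[0]
im=cv2.imread('pics/top3.png');k=3.2;x0,y0,x1,y1=240,160,480,340
c=cv2.resize(im[y0:y1,x0:x1],None,fx=k,fy=k,interpolation=cv2.INTER_CUBIC)
for dx in(-.0375,.0375):
  for dy in (-.0885,.0885):
   for dz,col in ((-.097,(0,255,0)),(-.13,(0,255,255))):
    u=(proj(p,e+R@[dx,dy,dz])[0]-[x0,y0]+.5)*k; cv2.circle(c,(int(u[0]),int(u[1])),4,col,-1)
cv2.imwrite('pics/top3c.png',c)
```

```text
(no output)
```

View pics/side0f.png

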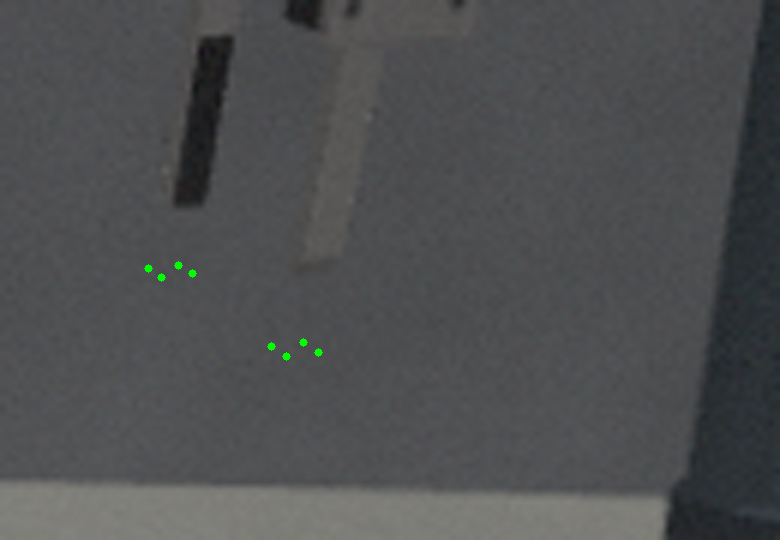

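View pics/top3c.png

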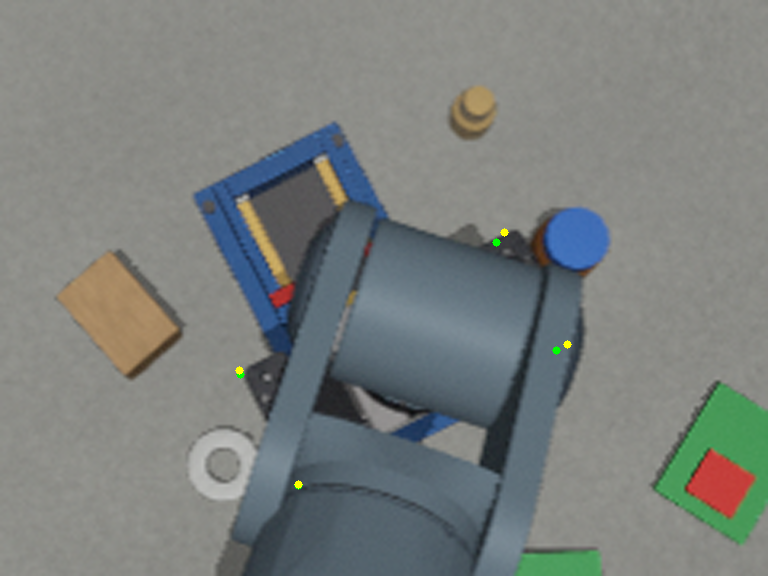

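Run:
```python
from h import *
p=viewer.capture('side');s=ctrl.get_state()
print(p['camera_matrix'],p['distortion'])
def draw(f,e,rv,op,win,k,out):
    R=cv2.Rodrigues(np.array(rv,float))[0];im=cv2.imread(f);x0,y0,x1,y1=win
    c=cv2.resize(im[y0:y1,x0:x1],None,fx=k,fy=k,interpolation=cv2.INTER_CUBIC)
    c=cv2.convertScaleAbs(c,alpha=1.8,beta=-40)
    def box(X,Y,Z,col):
        P=[proj(p,e+R@[x,y,z])[0] for x in X for y in Y for z in Z]
        P=[tuple(int(v) for v in (q-[x0,y0]+.5)*k) for q in P]
        for a in range(8):
            for b in (1,2,4):
                if not a&b: cv2.line(c,P[a],P[a|b],col,1)
    for sg in(-1,1): box((-.008,.008),sorted((sg*op/2,sg*(op/2+.0125))),(-.097,0),(0,255,0))
    box((-.0375,.0375),(-.0885,.0885),(-.14,-.097),(0,255,255))
    cv2.imwrite(out,c)
draw('pics/side2.png',s['ee_pos'],s['tcp_rot'],0,(270,60,430,230),3.5,'pics/m_now.png')
draw('pics/side0.png',np.array([.233,-.6061,.1742]),[-3.087,-.5726,0],.0944,(380,0,540,90),5,'pics/m_start.png')
```

```text
[[440.45900655   0.         317.14141026]
 [  0.         440.45900655 239.2661133 ]
 [  0.           0.           1.        ]] [-0.01599521  0.          0.          0.          0.        ]
```

View pics/m_now.png

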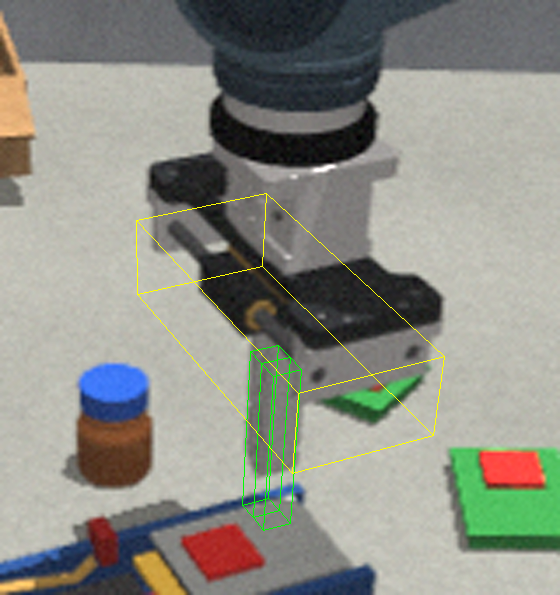

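View pics/m_start.png

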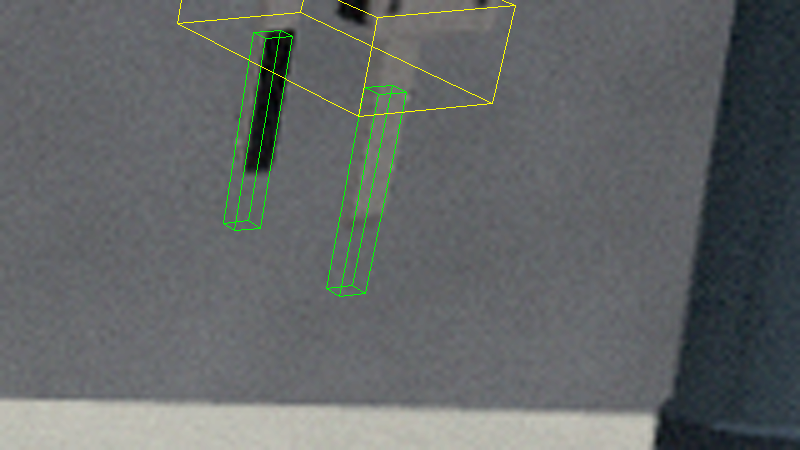

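The side picture shows the real fingertips ending about 35 mm above the reported TCP, in line laterally. I'll feel for contact in small steps rather than trust the number.

send_rows(rows=[[0, 0, 0.6, 0], [0, 0, 0.6, 0], [0, 0, 0.3, 0], [0, 0, 0.2, 0], [0, 0, 0.1, 0], [0, 0, 0.1, 0]])

```text
time: 5.15
ee_pos: [0.4836, -0.0528, 0.0473]
tcp_rot: [3.06, 0.713, 0.0]
force: [0.4, 0.7, 0.2]
grip_width: 0.0006
```

send_rows(rows=[[0, 0, 0.1, 0], [0, 0, 0.1, 0], [0, 0, 0.1, 0]])

```text
time: 5.45
ee_pos: [0.4836, -0.0528, 0.0444]
tcp_rot: [3.06, 0.713, 0.0]
force: [0.4, 0.5, 0.4]
grip_width: 0.0003
```

```bash
cat > look.py <<'E'
from h import *
import sys
np.set_printoptions(precision=4,suppress=True)
p=viewer.capture('side');s=ctrl.get_state();n=sys.argv[1];save(p,n+'.png')
x0,y0,x1,y1=235,150,395,280;k=4.5
c=cv2.resize(cv2.imread('pics/'+n+'.png')[y0:y1,x0:x1],None,fx=k,fy=k,interpolation=cv2.INTER_CUBIC)
cv2.imwrite('pics/'+n+'c.png',c);print(s['time'],s['ee_pos'],s['force'],s['wrist_torque'])
for r in landmark_of(p,'pad')+landmark_of(p,'step'): print(np.array(r['position']),round(r['confidence'],2))
E
python3 look.py d1
```

```text
5.5 [ 0.4834 -0.0527  0.0442] [ 0.0739 -0.1466 -0.1173] [0.0019 0.0289 0.0309]
[ 0.3277 -0.16    0.0033] 0.97
[ 0.4932 -0.0531  0.0366] 0.63
[ 0.4945 -0.0463  0.0497] 0.9
[ 0.3247 -0.1564  0.0135] 0.59
[ 0.563  -0.0176  0.0368] 0.47
```

View pics/d1c.png

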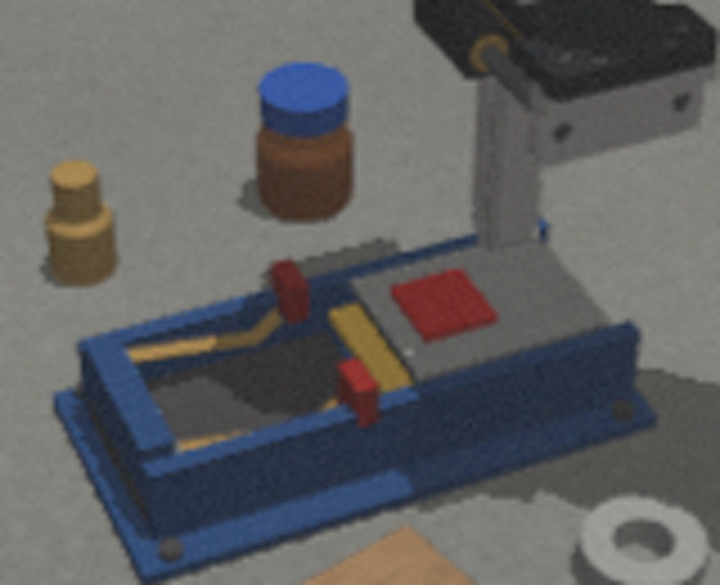

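send_rows(rows=[[0, 0, 0.5, 0], [0, 0, 0.5, 0], [0, 0, 0.4, 0], [0, 0, 0.2, 0], [0, 0, 0.2, 0], [0, 0, 0.1, 0], [0, 0, 0.1, 0]])

```text
time: 6.3
ee_pos: [0.4836, -0.0528, 0.0244]
tcp_rot: [3.06, 0.713, 0.0]
force: [-0.8, 0.5, 0.7]
grip_width: 0.0004
```

```bash
python3 look.py d2
```

```text
6.35 [ 0.4835 -0.0527  0.0242] [ 0.161   0.1626 -1.2029] [-0.0039  0.0205 -0.0357]
[ 0.4959 -0.0542  0.0368] 0.68
[ 0.3261 -0.1593  0.0058] 0.66
[ 0.4971 -0.0488  0.0503] 0.8
[ 0.322  -0.1551  0.0136] 0.64
```

View pics/d2c.png

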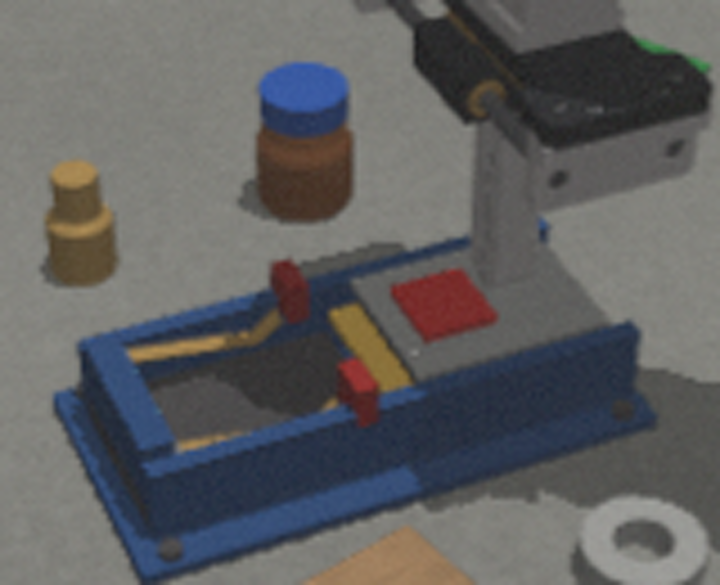

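send_rows(rows=[[0, 0, 0.2, 0], [0, 0, 0.2, 0], [0, 0, 0.1, 0], [0, 0, 0.1, 0], [0, 0, 0, 0]])

```text
time: 6.95
ee_pos: [0.4834, -0.0527, 0.0182]
tcp_rot: [-3.059, -0.713, 0.0]
force: [0.6, -0.5, -0.3]
grip_width: 0.0008
```

send_rows(rows=[[0, 0, 0.1, 0], [0, 0, 0.1, 0], [0, 0, 0, 0]])

```text
time: 7.25
ee_pos: [0.4837, -0.0528, 0.0166]
tcp_rot: [3.06, 0.713, 0.0]
force: [-0.2, -0.6, 2.7]
grip_width: 0.0002
```

```bash
python3 look.py d3
```

```text
7.3 [ 0.4837 -0.0528  0.0166] [-1.4967  0.6634  2.5144] [ 0.027   0.1809 -0.037 ]
[ 0.4942 -0.0524  0.0354] 0.79
[ 0.3239 -0.1569  0.0038] 0.63
[ 0.4198 -0.2913  0.0004] 0.54
[ 0.4941 -0.0467  0.0486] 0.97
[ 0.3254 -0.1582  0.0166] 0.9
[ 0.423  -0.2918  0.0122] 0.51
```

View pics/d3c.png

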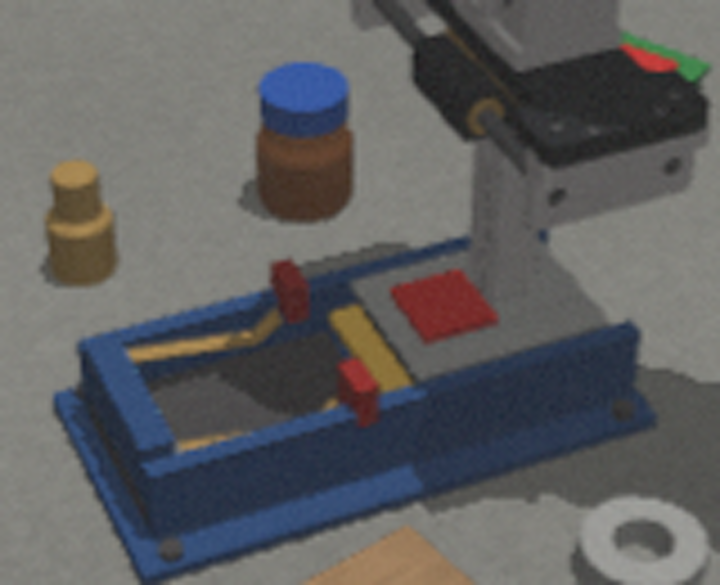

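Contact came at reported z 0.0166, so the reading is biased by about 30 mm. The fingertips sit behind the shim, with a gap of about 7 mm and about 5 mm off centre toward -y. I'll raise slightly, recentre and set down again.

send_rows(rows=[[0, 0, -0.3, 0], [0, 0, -0.2, 0], [0.2, -0.3, 0, 0], [0.2, -0.2, 0, 0], [0, 0, 0.2, 0], [0, 0, 0.2, 0], [0, 0, 0.1, 0], [0, 0, 0, 0]])

```text
time: 8.2
ee_pos: [0.4854, -0.0464, 0.0166]
tcp_rot: [-3.06, -0.712, -0.001]
force: [-0.0, 0.4, 5.3]
grip_width: 0.0003
```

```bash
python3 look.py d4; python3 -c "
import cv2
c=cv2.imread('pics/d4.png')[195:245,310:385];cv2.imwrite('pics/d4z.png',cv2.convertScaleAbs(cv2.resize(c,None,fx=10,fy=10,interpolation=cv2.INTER_CUBIC),alpha=1.5))"
```

```text
8.25 [ 0.4854 -0.0464  0.0166] [-0.2838  0.5033  5.2681] [ 0.0114 -0.0406  0.0346]
[ 0.4927 -0.0512  0.0306] 0.91
[ 0.4195 -0.2906  0.0009] 0.59
[ 0.4939 -0.0472  0.0441] 0.93
[ 0.3231 -0.1563  0.0152] 0.91
[ 0.4192 -0.2909  0.0097] 0.42
```

View pics/d4z.png

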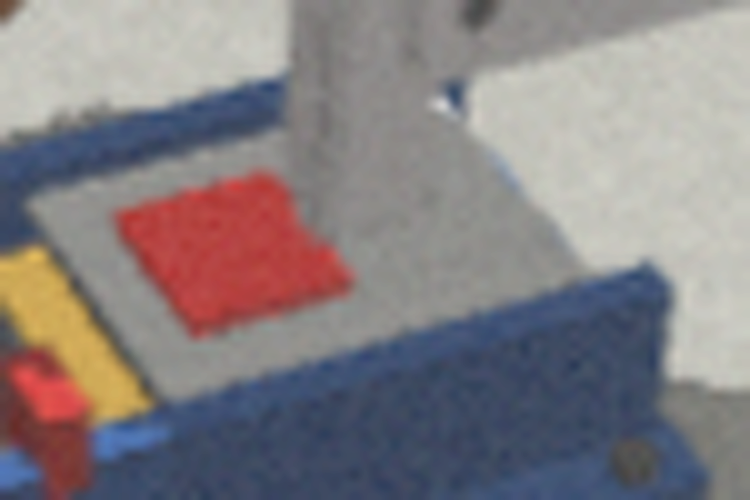

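The fingertips landed on the edge of the shim and the lifter went down about 4 mm. I'll lift a little, move back, and check against a model overlay.

send_rows(rows=[[0, 0, -0.3, 0], [0, 0, -0.3, 0], [0, 0, -0.2, 0], [-0.2, 0, 0, 0], [-0.2, 0, 0, 0], [0, 0, 0, 0]])

```text
time: 8.95
ee_pos: [0.4805, -0.0482, 0.0239]
tcp_rot: [-3.059, -0.712, 0.002]
force: [0.0, 0.4, -0.9]
grip_width: 0.0008
```

```bash
cat > ov.py <<'E'
from h import *
import sys
p=viewer.capture('side');s=ctrl.get_state();n=sys.argv[1];save(p,n+'.png')
x0,y0,x1,y1=310,190,385,245;k=10
c=cv2.resize(cv2.imread('pics/'+n+'.png')[y0:y1,x0:x1],None,fx=k,fy=k,interpolation=cv2.INTER_CUBIC)
c=cv2.convertScaleAbs(c,alpha=1.5)
e=s['ee_pos'];R=cv2.Rodrigues(s['tcp_rot'])[0]
Q=[proj(p,e+np.array([0,0,.0304])+R@[a,b,0])[0] for a,b in((.008,.0075),(.008,-.0075),(-.008,-.0075),(-.008,.0075))]
cv2.polylines(c,[np.int32((np.array(Q)-[x0,y0]+.5)*k)],True,(0,255,0),1)
cv2.imwrite('pics/'+n+'z.png',c);print(s['time'],e,s['force'])
E
python3 ov.py d5
```

```text
9.0 [ 0.48074099 -0.04817937  0.02394526] [ 0.52167492 -0.21282414  0.87925554]
```

View pics/d5z.png

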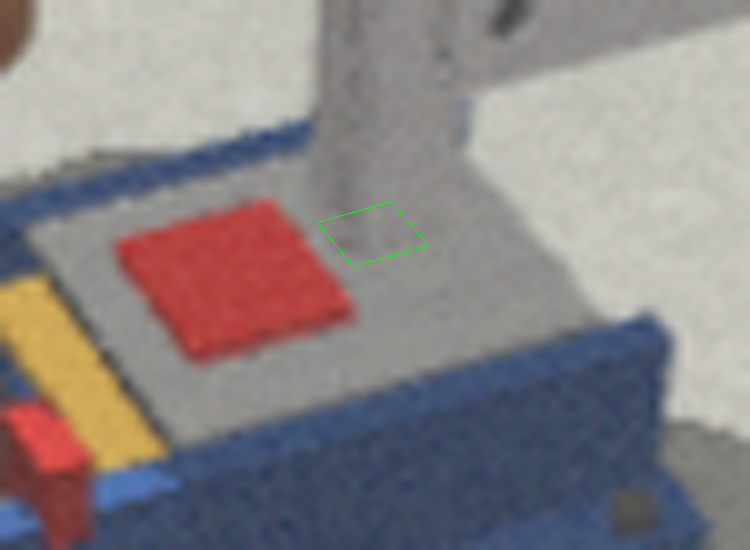

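Run:
```python
import cv2,numpy as np
out=[]
for n in('d4','d5'):
    c=cv2.imread(f'pics/{n}.png')[195:240,315:365]
    c=cv2.bilateralFilter(c,5,20,3)
    c=cv2.resize(c,None,fx=8,fy=8,interpolation=cv2.INTER_CUBIC).astype(float)
    out.append(np.clip((c-50)*2.6,0,255).astype(np.uint8))
cv2.imwrite('pics/cmp.png',np.hstack(out))
```

```text
(no output)
```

View pics/cmp.png

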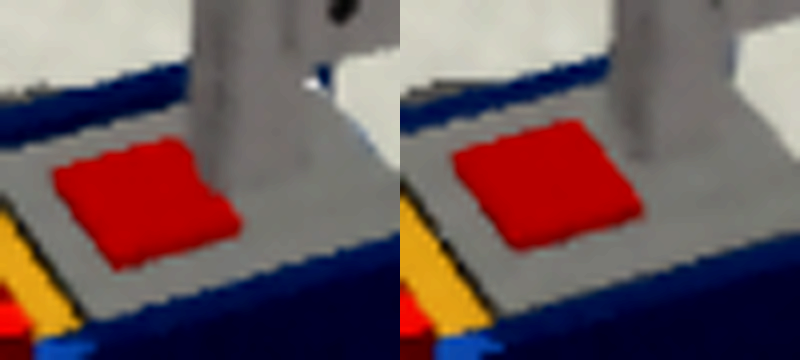

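send_rows(rows=[[0, 0, 0.3, 0], [0, 0, 0.3, 0], [0, 0, 0.2, 0], [0, 0, 0.2, 0], [0, 0, 0, 0]])

```text
time: 9.5
ee_pos: [0.4812, -0.0482, 0.0143]
tcp_rot: [-3.059, -0.713, 0.001]
force: [-2.5, 0.2, 4.0]
grip_width: 0.0005
```

```bash
python3 look.py d6
python3 - <<'E'
import cv2,numpy as np
c=cv2.imread('pics/d6.png')[190:250,300:370]
c=cv2.bilateralFilter(c,5,20,3)
c=cv2.resize(c,None,fx=9,fy=9,interpolation=cv2.INTER_CUBIC).astype(float)
cv2.imwrite('pics/d6y.png',np.clip((c-50)*2.6,0,255).astype(np.uint8))
E
```

```text
9.55 [ 0.4812 -0.0482  0.0144] [-3.3983  0.9172  3.5218] [ 0.0972  0.4342 -0.0101]
[ 0.3263 -0.1573  0.004 ] 0.91
[ 0.4198 -0.2911 -0.0026] 0.41
[ 0.3244 -0.1542  0.0129] 0.92
[ 0.4917 -0.0465  0.0447] 0.82
[ 0.4216 -0.295   0.0119] 0.41
```

View pics/d6y.png

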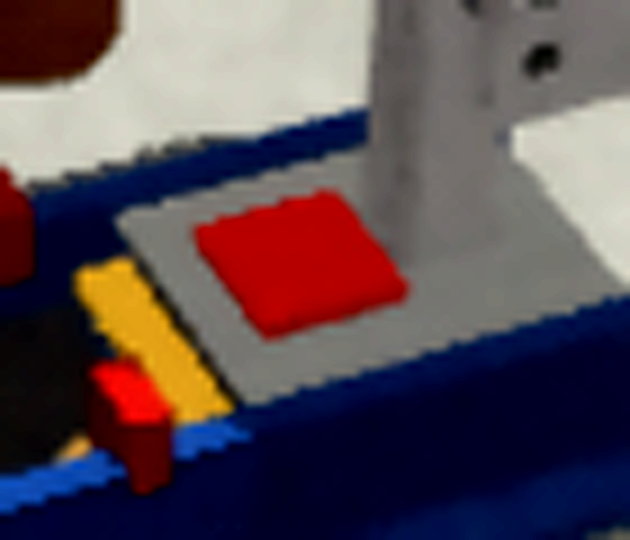

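send_rows(rows=[[0, 0, 0.2, 0], [0, 0, 0.2, 0], [0, 0, 0.1, 0], [0, 0, 0, 0]])

```text
time: 10.05
ee_pos: [0.4815, -0.0483, 0.0096]
tcp_rot: [3.06, 0.713, 0.0]
force: [-3.7, 1.4, 7.1]
grip_width: 0.0007
```

send_rows(rows=[[0, 0, 0.2, 0], [0, 0, 0.1, 0], [0, 0, 0.1, 0], [0, 0, 0, 0]])

```text
time: 10.45
ee_pos: [0.4818, -0.0484, 0.0059]
tcp_rot: [3.059, 0.713, 0.001]
force: [-3.6, 0.4, 9.0]
grip_width: 0.0002
```

send_rows(rows=[[0, 0, 0.1, 0], [0, 0, 0.1, 0], [0, 0, 0.1, 0], [0, 0, 0, 0]])

```text
time: 10.85
ee_pos: [0.483, -0.0488, 0.005]
tcp_rot: [3.058, 0.713, 0.002]
force: [-7.6, 1.9, 21.8]
grip_width: 0.0003
```

```bash
python3 look.py d7
```

```text
10.9 [ 0.4829 -0.0488  0.0049] [-6.6969  1.7357 21.292 ] [0.3606 1.4511 0.0357]
[ 0.3275 -0.158   0.0028] 0.87
[ 0.4205 -0.2906  0.0007] 0.57
[ 0.4953 -0.0472  0.0361] 0.94
[ 0.3232 -0.1531  0.0149] 0.89
[ 0.4216 -0.2922  0.0107] 0.48
```

View pics/d7c.png

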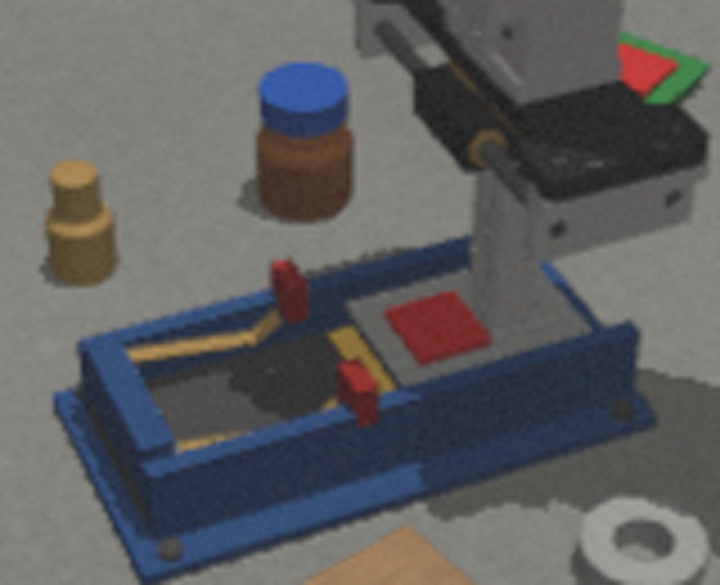

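send_rows(rows=[[0.2, 0, 0, 0], [0.3, 0, 0, 0], [0.4, 0, 0, 0], [0.4, 0, 0, 0], [0.4, 0, 0, 0], [0.3, 0, 0, 0]])

```text
time: 11.6
ee_pos: [0.5016, -0.041, 0.005]
tcp_rot: [3.056, 0.713, 0.004]
force: [-5.0, -2.3, 17.3]
grip_width: 0.0003
```

```bash
python3 look.py d8
```

```text
11.65 [ 0.5019 -0.0409  0.005 ] [-4.7198 -2.3193 16.6767] [-0.4137  0.8776 -0.0481]
[ 0.4214 -0.2893 -0.001 ] 0.89
[ 0.5155 -0.0449  0.0231] 0.74
[ 0.3292 -0.16    0.0025] 0.62
[ 0.3241 -0.1582  0.0177] 0.79
[ 0.5145 -0.0403  0.036 ] 0.61
[ 0.4212 -0.2916  0.0081] 0.61
```

View pics/d8c.png

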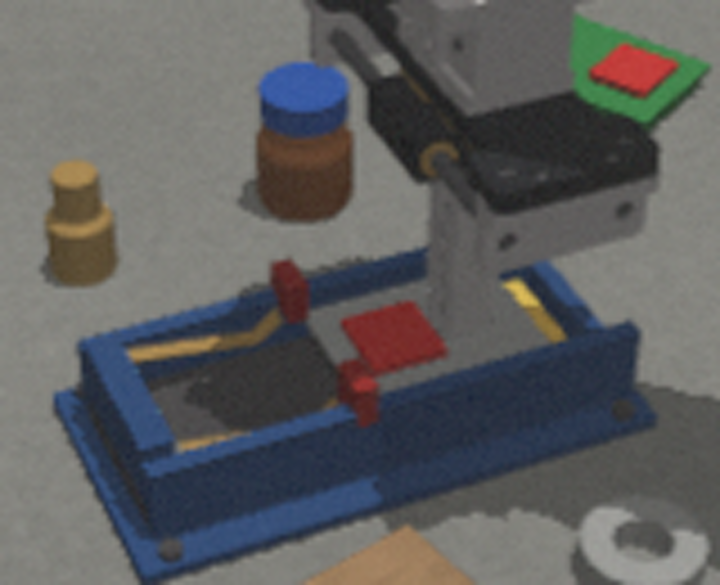

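send_rows(rows=[[0.3, 0, 0.05, 0], [0.4, 0, 0.05, 0], [0.4, 0, 0, 0], [0.4, 0, 0, 0], [0.4, 0, 0, 0], [0.3, 0, 0, 0]])

```text
time: 12.35
ee_pos: [0.5205, -0.0319, 0.0046]
tcp_rot: [3.054, 0.715, -0.001]
force: [-13.6, -7.3, 26.3]
grip_width: 0.0005
```

```bash
python3 look.py d9
```

```text
12.4 [ 0.5207 -0.0319  0.0047] [-11.2168  -5.9373  24.6237] [-0.9986  1.9722 -0.0525]
[ 0.5315 -0.0363  0.0227] 0.95
[ 0.418  -0.2924  0.0001] 0.89
[ 0.3264 -0.1598  0.0034] 0.8
[ 0.5311 -0.0276  0.0371] 0.96
[ 0.4226 -0.2905  0.0119] 0.86
[ 0.3231 -0.1575  0.0171] 0.82
```

View pics/d9c.png

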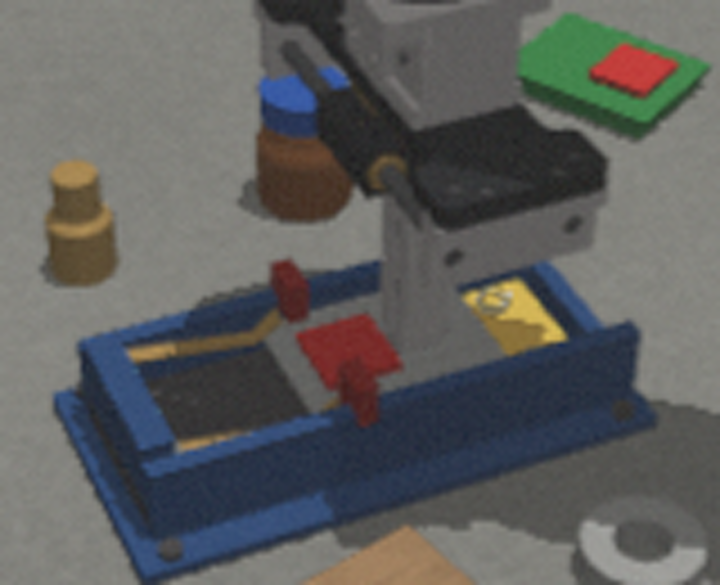

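send_rows(rows=[[0.3, 0, 0, 0], [0.3, 0, 0, 0], [0.3, 0, 0, 0], [0.3, 0, 0, 0], [0.3, 0, 0, 0]])

```text
time: 13.0
ee_pos: [0.5338, -0.0251, 0.0046]
tcp_rot: [3.055, 0.714, -0.0]
force: [-9.6, -4.6, 23.2]
grip_width: 0.0005
```

```bash
python3 look.py d10
```

```text
13.05 [ 0.5343 -0.0249  0.0046] [-9.3237 -3.9114 22.1639] [-0.7236  1.7861 -0.0072]
[ 0.4194 -0.2912 -0.0011] 0.93
[ 0.5468 -0.0294  0.0249] 0.71
[ 0.3275 -0.1584  0.0033] 0.65
[ 0.3227 -0.1576  0.013 ] 0.78
[ 0.5446 -0.0219  0.0346] 0.64
[ 0.4208 -0.2925  0.0124] 0.61
```

View pics/d10c.png

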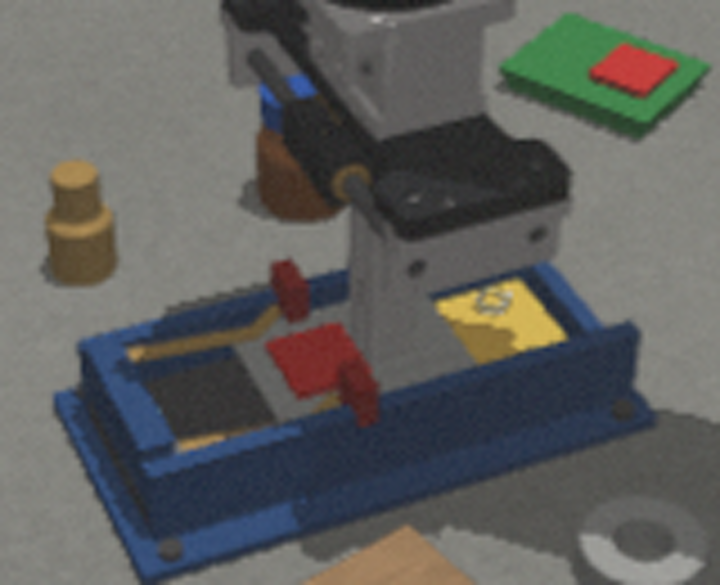

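send_rows(rows=[[0.3, 0, 0, 0], [0.4, 0, 0, 0], [0.4, 0, 0, 0], [0.4, 0, 0, 0], [0.4, 0, 0, 0], [0.3, 0, 0, 0]])

```text
time: 13.75
ee_pos: [0.5534, -0.0152, 0.0044]
tcp_rot: [3.056, 0.714, -0.001]
force: [-9.9, -4.9, 21.9]
grip_width: 0.0003
```

```bash
python3 look.py d11
```

```text
13.8 [ 0.5539 -0.015   0.0045] [-8.2586 -3.5146 20.1567] [-0.7899  1.7095 -0.0077]
[ 0.4181 -0.2915 -0.0049] 0.82
[ 0.5638 -0.0208  0.0246] 0.63
[ 0.3283 -0.1557  0.0016] 0.57
[ 0.3251 -0.1561  0.0152] 0.82
[ 0.5661 -0.0134  0.0368] 0.76
```

View pics/d11c.png

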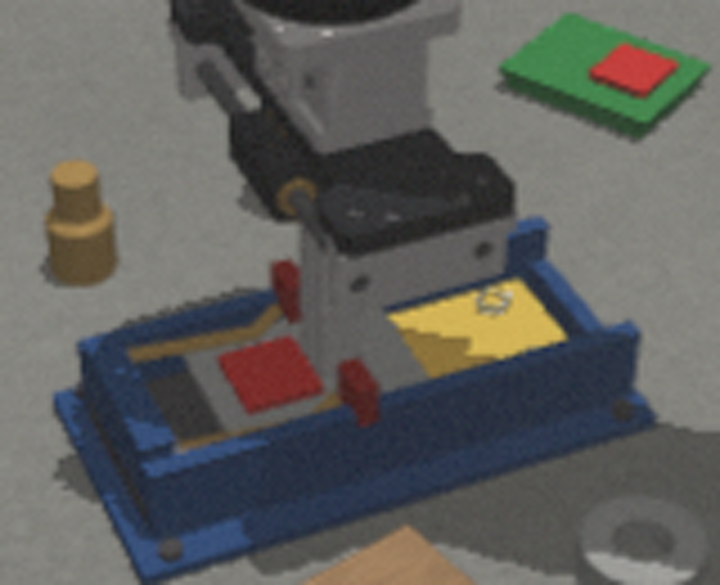

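send_rows(rows=[[0.3, 0, 0, 0], [0.4, 0, 0, 0], [0.4, 0, 0, 0], [0.4, 0, 0, 0], [0.4, 0, 0, 0]])

```text
time: 14.4
ee_pos: [0.5705, -0.0066, 0.0042]
tcp_rot: [3.056, 0.713, 0.0]
force: [-3.8, -2.2, 2.2]
grip_width: 0.0005
```

```bash
python3 look.py d12
```

```text
14.45 [ 0.5714 -0.0062  0.004 ] [-5.5489 -1.5572 16.7836] [-0.5113  1.2578  0.0259]
[ 0.419  -0.29    0.0006] 0.91
[ 0.5798 -0.0091  0.023 ] 0.88
[ 0.3291 -0.157   0.    ] 0.63
[ 0.5816 -0.0053  0.0357] 0.92
[ 0.424  -0.2919  0.012 ] 0.84
[ 0.3249 -0.1551  0.0147] 0.83
```

View pics/d12c.png

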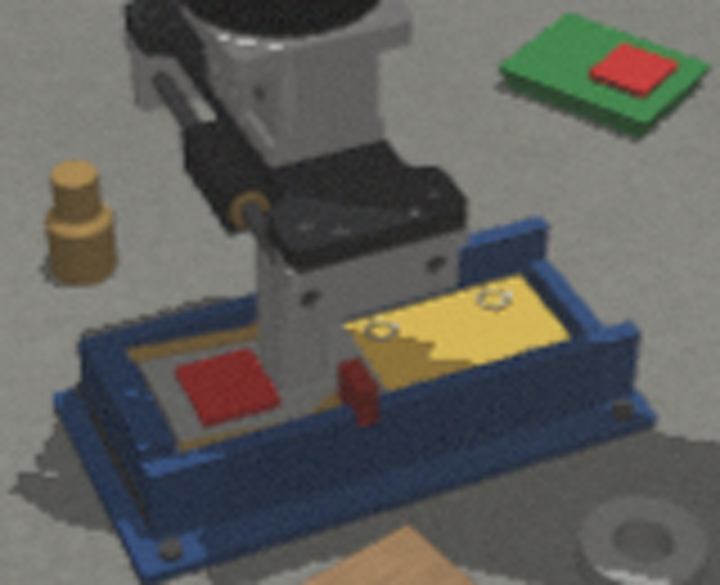

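send_rows(rows=[[0.2, 0, 0.05, 0], [0.2, 0, 0, 0], [0.2, 0, 0, 0], [0, 0, 0, 0]])

```text
time: 14.95
ee_pos: [0.576, -0.0039, 0.004]
tcp_rot: [3.056, 0.713, 0.001]
force: [-8.8, -3.5, 21.6]
grip_width: 0.0005
```

send_rows(rows=[[0.1, 0, 0, 0], [0.1, 0, 0, 0], [0, 0, 0, 0]])

```text
time: 15.25
ee_pos: [0.5768, -0.0035, 0.004]
tcp_rot: [3.056, 0.714, -0.003]
force: [-12.9, -5.3, 24.1]
grip_width: 0.0005
```

```bash
python3 look.py d13
```

```text
15.3 [ 0.5769 -0.0035  0.0041] [-11.7351  -5.6587  23.5886] [-1.0681  2.4105 -0.0559]
[ 0.3268 -0.1563  0.0051] 0.98
[ 0.4178 -0.2884 -0.0039] 0.89
[ 0.5833 -0.0059  0.0273] 0.68
[ 0.4191 -0.293   0.0131] 0.89
[ 0.3248 -0.157   0.0144] 0.86
[0.586  0.     0.0315] 0.76
```

View pics/d13c.png

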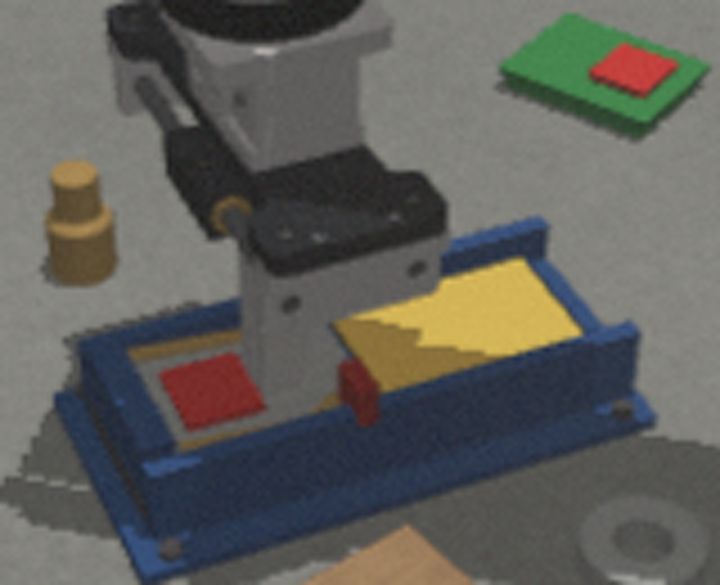

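The lifter has sprung up. Push is rising with little motion. I'll confirm by pushing a bit more.

send_rows(rows=[[0.1, 0, 0, 0], [0.1, 0, 0, 0], [0.1, 0, 0, 0], [0, 0, 0, 0]])

```text
time: 15.8
ee_pos: [0.5769, -0.0035, 0.004]
tcp_rot: [3.055, 0.715, -0.015]
force: [-21.7, -9.3, 31.2]
grip_width: 0.0005
```

send_rows(rows=[[0, 0, -0.2, 0], [0, 0, -0.3, 0], [0, 0, -0.3, 0], [0, 0, -0.5, 0], [0, 0, -1, 0], [0, 0, -2, 0], [0, 0, -3, 0], [0, 0, -3, 0], [0, 0, -3, 0]])

```text
time: 16.7
ee_pos: [0.58, 0.0001, 0.1363]
tcp_rot: [3.059, 0.713, 0.004]
force: [0.1, 0.7, -0.7]
grip_width: 0.0004
```

send_rows(rows=[[-3, 3, -1, 0], [-3, 4, 0, 0], [-3, 4, 0, 0], [-3, 4, 0, 0], [-3, 4, 0, 0], [-3, 4, 0, 0], [-3, 4, 0, 0], [-3, 4, 0, 0], [0, 0, 0, 0], [0, 0, 0, 0]])

```text
time: 17.7
ee_pos: [0.5011, -0.3853, 0.1446]
tcp_rot: [3.059, 0.71, 0.002]
force: [0.2, 0.5, -0.5]
grip_width: 0.0004
```

```bash
python3 look.py e1
python3 - <<'E'
from h import *
np.set_printoptions(precision=4,suppress=True)
p=viewer.capture('top');save(p,'e1t.png')
c=cv2.imread('pics/e1t.png')[190:315,280:405];cv2.imwrite('pics/e1tc.png',cv2.resize(c,None,fx=4.8,fy=4.8,interpolation=cv2.INTER_CUBIC))
for n in ['pad','step','stop','bearing','plug','carton','jar']:
    for r in landmark_of(p,n)[:3]: print(n,np.array(r['position']),round(r['confidence'],2))
E
```

```text
17.75 [ 0.5013 -0.384   0.1444] [ 0.4452  0.9301 -0.1116] [-0.042   0.0073  0.0083]
[ 0.3274 -0.1588  0.0028] 0.98
[ 0.5887 -0.0054  0.0216] 0.59
[ 0.4192 -0.2873 -0.0002] 0.58
[ 0.5884 -0.0017  0.0357] 0.97
[ 0.4228 -0.2954  0.0128] 0.87
[ 0.3254 -0.1566  0.0153] 0.7
pad [ 0.5902 -0.008   0.0219] 0.85
pad [ 0.3304 -0.155   0.0014] 0.71
pad [ 0.4219 -0.2893  0.0037] 0.6
step [0.588  0.0012 0.0328] 0.85
step [ 0.3237 -0.1537  0.0134] 0.77
step [ 0.4203 -0.2921  0.0129] 0.61
stop [0.5334 0.1347 0.0021] 0.21
bearing [0.4256 0.0638 0.0033] 0.63
plug [ 0.6794 -0.1235 -0.0042] 0.66
carton [0.5316 0.1328 0.    ] 0.8
jar [ 0.5773 -0.1821 -0.0027] 0.84
jar [ 0.5838 -0.0016  0.0358] 0.64
```

View pics/e1c.png

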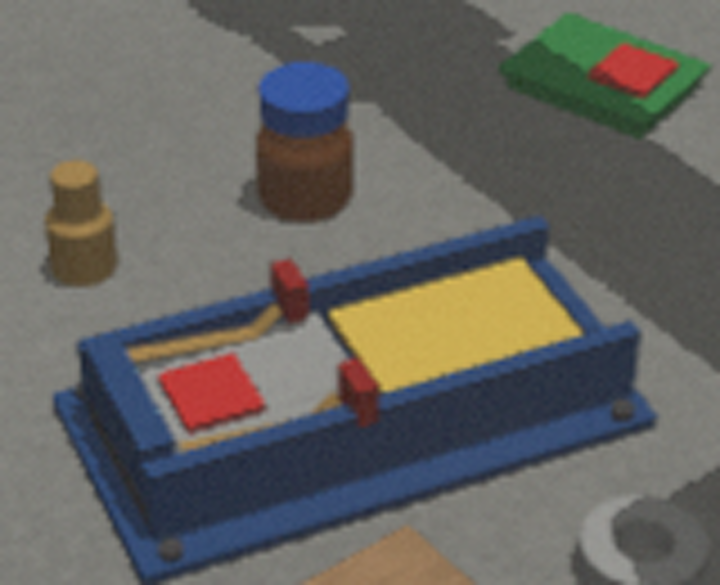

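View pics/e1tc.png

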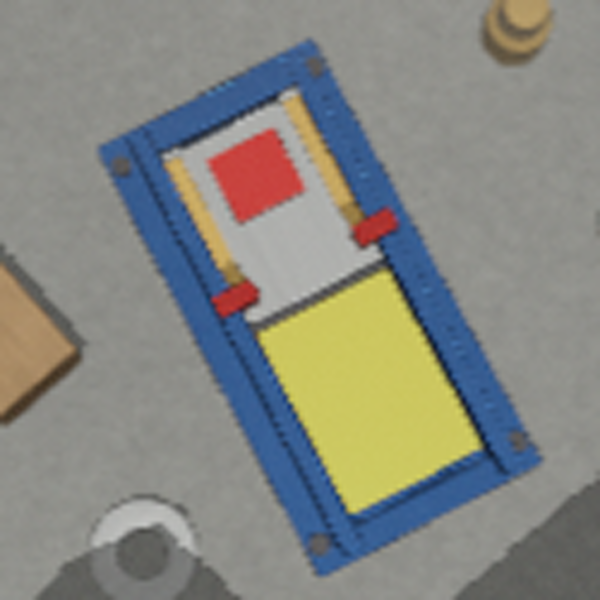

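Run:
```python
from h import *
np.set_printoptions(precision=4,suppress=True)
p=viewer.capture('top')
def T(l,z): return ray(p,[((x+.5)/4.8-.5+280,(y+.5)/4.8-.5+190) for x,y in l],z)
u=np.array([np.cos(.457),np.sin(.457)]);v=np.array([-u[1],u[0]]);o=np.array([.5503,-.0208])
sh=T([(208,160),(275,128),(304,190),(238,222)],.039)[:,:2]-o
print('shim',sh@u,sh@v,'pad x',(sh@u).mean()-.017,'y',(sh@v).mean())
r=T([(252,325),(384,261)],.034)[:,:2]-o; print('plate rear',r@u)
l=T([(262,332),(390,268)],.033)[:,:2]-o; print('lifter front if up',l@u)
# outline check in side picture
```

```text
shim [0.0739 0.0729 0.0402 0.041 ] [ 0.0161 -0.0191 -0.0173  0.0173] pad x 0.04000173196903521 y -0.0007484575179595408
plate rear [-0.0048 -0.0066]
lifter front if up [-0.0098 -0.0107]
```

The pad measures x = 40 mm and y = -0.7 mm in the nest frame. Its rear edge is at -5 mm, and the lifter is up.

```bash
python3 -c "
from h import *
print(ticket.finish_job())"
```

```text
the job is handed in; nothing more can be done
None
```

I pressed the brake pad down on its lifter with about 21 N and, keeping it pressed, pushed it under the keepers and leaf springs to the end stop. I then lifted straight off, moved the hand clear and handed the job in at about 18 s. No verdict was reported.

**Last checks:**
- **Stop:** at the end the push rose to about 24 N with no further motion.
- **Position:** from the top picture the pad is at nest x ≈ 40.0 mm and y ≈ -0.7 mm, with its rear edge at about -5 mm.
- **Lifter:** it shows as up in both pictures.
- **Other things:** the bearing, plug, carton and jar are within the networks' error of where they started. There was no force on the tool beyond sensor noise.

**What disagreed or went wrong:**
- **Reported height:** the reported TCP lies about 30 mm below the real fingertips, in the pictures and at contact. I found the contact height by feel.
- **First placings:** I set down lightly behind the shim first, to find contact. On a second try the fingertips landed on the shim's edge and pressed the lifter down about 4 mm, so I raised them and moved back. The pad was not lifted.
- **Pressing force:** it dipped briefly to about 2 N at about 14.4 s, near the end of the push. I take this to be the pad dropping onto the bed. It was back at about 17 N by the next reading, and the pad was already under the springs by then.

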